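# Find the fuller gas cylinder on the balance and pack it

## Task

Two look-alike gas cylinders for the confetti launcher stand loose on the bench and one has more gas left than the other. Stand one gently on each pan of the balance, let go, and see which side drops. Then stand that heavier cylinder upright in the empty middle bay of the flight case, between the two already packed there, and leave the lighter one standing on its pan; do not tip any cylinder over or disturb the packed ones.

Things in the scene. Friction and masses are not known exactly. Their poses are not given: they have to be found in the camera images.
- gas_a: Small bare-metal gas cylinder standing upright: straight smooth wall 42 mm in diameter from its flat base up to 95 mm, then a rounded shoulder and a brass valve neck 18 mm in diameter, 125 mm tall in all. Origin on its axis half-way up, 62.5 mm above the base; z points up along the axis. Weighs between 0.14 and 0.24 kg; which of the two is heavier changes and cannot be seen.
- gas_b: Small bare-metal gas cylinder standing upright: straight smooth wall 42 mm in diameter from its flat base up to 95 mm, then a rounded shoulder and a brass valve neck 18 mm in diameter, 125 mm tall in all. Origin on its axis half-way up, 62.5 mm above the base; z points up along the axis. Weighs between 0.14 and 0.24 kg; looks exactly like the other.
- pan_left_top (a point): Centre of the upper face of the balance's left pan (the one towards +y of the balance, on the robot's left), a flat steel plate 120 x 120 x 4 mm without a rim, kept level by a linkage. It is 110 mm above the table when the balance is level and sinks or rises 12.6 mm at the end of the swing. The pans' centres are 210 mm apart; a fixed dial 56 mm wide stands half-way between them, up to 132 mm above the table. z up; x and y along the balance
- pan_right_top (a point): Centre of the upper face of the balance's right pan (the one towards -y of the balance, on the robot's right), a flat steel plate 120 x 120 x 4 mm without a rim, kept level by a linkage. It is 110 mm above the table when the balance is level and sinks or rises 12.6 mm at the end of the swing. The pans' centres are 210 mm apart; a fixed dial 56 mm wide stands half-way between them, up to 132 mm above the table. z up; x and y along the balance
- beam (a joint): Tilt of the balance's beam in rad: 0 level, positive when the left pan is down, negative when the right pan is down; stops at +-0.12. Empty, it drifts back to level in some seconds. It swings freely: a difference of 2 g or more takes the heavier side down to its stop, a big one at once, a small one in up to about 4 s; a smaller difference leaves it part-way down on the heavier side.
- empty_bay (a point): Centre of the floor of the empty middle bay of the open blue flight case. Floor 8 mm above the table. The bay is 66 mm (x) by 74 mm (y) inside, its foam partitions and the case's walls reach 46 to 52 mm above this floor. x runs along the row of three bays (pitch 72 mm), so the packed cylinders stand 72 mm away at +x and -x, at most 1.5 mm off centre; z up.
- stock_near: A packed cylinder of the same shape and size standing in the bay at -x of the empty one. Origin half-way up. To be left alone.
- stock_far: A packed cylinder of the same shape and size standing in the bay at +x of the empty one. Origin half-way up. To be left alone.
Not all that is in view belongs to the job. What is shaped like the gas_b but brown, green or orange is not meant.

How it is judged (in metres and radians):
On the way:
1. one cylinder stands on each pan, both let go, and the balance has come to rest ((((horizontal distance between gas_a and pan_left_top below 0.055 m and z of gas_a in the frame of pan_left_top between 0.056 and 0.068 m and angle between gas_a's own z axis and vertical below 0.1 rad) and (horizontal distance between gas_b and pan_right_top below 0.055 m and z of gas_b in the frame of pan_right_top between 0.056 and 0.068 m and angle between gas_b's own z axis and vertical below 0.1 rad)) or ((horizontal distance between gas_b and pan_left_top below 0.055 m and z of gas_b in the frame of pan_left_top between 0.056 and 0.068 m and angle between gas_b's own z axis and vertical below 0.1 rad) and (horizontal distance between gas_a and pan_right_top below 0.055 m and z of gas_a in the frame of pan_right_top between 0.056 and 0.068 m and angle between gas_a's own z axis and vertical below 0.1 rad))) and contact force between each of gas_a, gas_b and the fingers below 0.05 N and velocity of joint beam between -0.05 and 0.05 rad/s), for 0.3 s.
At the end, for the whole second after the job is handed in: The heavier cylinder (either, if within 1 %) stands upright on the floor of the empty bay, within 22 mm of its centre; the lighter stands upright on a pan, within 55 mm of its centre (both within 0.1 rad); both released and at rest, the two packed ones still standing ((((horizontal distance between gas_a and empty_bay below 0.022 m and z of gas_a in the frame of empty_bay between 0.056 and 0.068 m and angle between gas_a's own z axis and vertical below 0.1 rad) and ((horizontal distance between gas_b and pan_left_top below 0.055 m and z of gas_b in the frame of pan_left_top between 0.056 and 0.068 m and angle between gas_b's own z axis and vertical below 0.1 rad) or (horizontal distance between gas_b and pan_right_top below 0.055 m and z of gas_b in the frame of pan_right_top between 0.056 and 0.068 m and angle between gas_b's own z axis and vertical below 0.1 rad)) and contact force between gas_b and anything else below 1.8825 N) or ((horizontal distance between gas_b and empty_bay below 0.022 m and z of gas_b in the frame of empty_bay between 0.056 and 0.068 m and angle between gas_b's own z axis and vertical below 0.1 rad) and ((horizontal distance between gas_a and pan_left_top below 0.055 m and z of gas_a in the frame of pan_left_top between 0.056 and 0.068 m and angle between gas_a's own z axis and vertical below 0.1 rad) or (horizontal distance between gas_a and pan_right_top below 0.055 m and z of gas_a in the frame of pan_right_top between 0.056 and 0.068 m and angle between gas_a's own z axis and vertical below 0.1 rad)) and contact force between gas_b and anything else above 1.8453 N)) and linear speed of each of gas_a, gas_b below 0.02 m/s and angular speed of each of gas_a, gas_b below 0.3 rad/s and angle between each of stock_near, stock_far's own z axis and vertical below 0.2 rad); the robot touches nothing.
It fails at once if a cylinder is tipped over (leans more than 0.7 rad) (angle between any of gas_a, gas_b, stock_near, stock_far's own z axis and vertical above 0.7 rad).
It fails at once if a cylinder is slammed or pressed onto a pan (more than 25 N) (contact force between any of gas_a, gas_b and pan_left above 25 N or contact force between any of gas_a, gas_b and pan_right above 25 N).
It fails at once if a packed cylinder is shifted more than 25 mm (distance of any of stock_near, stock_far from where it was at the start of the episode above 0.025 m).
It also fails if it takes over 69 s, if anything falls off the work surface, if the arm or the gripper's body presses on something with over 40 N, if the wrist force passes 120 N, or if a joint passes its speed limit or range.

## Robot

A 6-joint arm with a two-finger parallel gripper is mounted at the origin on the work surface. World frame = base frame: x ahead of the robot, y to its left, z up, the work surface at z = 0. Lengths are in m, angles in degrees, forces in N, time in s.
With the tool pointing down it reaches from about 0.25 to 0.725 m from the base axis. Payload 9.7 kg.
Tool frame: the origin (TCP) lies at the very end of the fingers, on their centre line; the grasp point (between the pads) lies grasp_offset behind it (grasp_offset is the distance from the TCP to the grasp point, in m); z points along the fingers, y is the line along which they close (so a half turn about z gives the same grasp; the last joint's range is limited). The gripper opens to 85 mm and grips with 20 to 120 N. Pads are 22 mm wide; open, the fingers measure 114 mm over their backs; the gripper's body (76 mm by 85 mm) begins 54 mm behind the grasp point. The pads swing forward as they close: fully open they stand 13 mm farther back than shut.
Start: joints at [-70.073, 4.979, 10.078, 95.1, 0, 90], TCP at [0.187, -0.517, 0.193] pointing down, gripper open.
Joint ranges: [-179.16, 179.16], [-48.56, 103.87], [-65.8, 70.77], [-126.05, 130.52], [-82.76, 87.17], [-180, 180]. Speed limits (degrees/s): [127.2, 127.2, 147.25, 180, 180, 180].

## Interface

Orientations are given as [roll, pitch, yaw] about the fixed x, y, z axes, in that order (R = Rz(yaw) Ry(pitch) Rx(roll)).
In Python, from workcell import get_obs, camera, calibration, job_done, recognise, cut_out, mark_of, grasp_offset gives the robot as it stands.
- The arm moves only by the tool servo_tool, never from a script. Its argument "moves" is a list of rows, each a list of 3 entries, a list of its own where there are three numbers: the turn, a rotation vector about the tool's x, y, z in degrees, then the shift along the tool's x, y, z in m, then the opening in per cent of the stroke, from 0 (shut) to 100 (fully open). In form: [[[ax, ay, az], [x, y, z], claw], ...]. A call has 1 to 12 rows; each row shifts and turns the commanded pose from where the row before left it, along the tool's axes as they then stand; what a row does not reach is not made up. A row lasts 1/10 s, in which the tool goes at most 50 mm and 8.59 degrees, less where a joint would pass 70% of its speed; a pose out of reach is approached as far as the arm can. A call is refused whole if a number of a shift passes 0.05 or a number of a turn 8.59, either way. A call with a gripper value outside its range is refused whole. The fingers move at their own pace and stop on an object; "force" is the grip in N (left out, the last holds). Time passes only in rows, so rows that do not move let the fingers close. It gives the time, the measured TCP pose, the force, the opening and the grip force at its end, in the units of the state.
- get_obs(): the state, without advancing time (a new reading comes with each control period).
- camera(name): name is "side" or "top" or "wrist"; returns (picture, depth): 384x512x3 uint8, red, green, blue; 384x512 float32, m along the optical axis (not along the pixel's ray), 0 where there is no reading.
- calibration(name): a dict with "camera_matrix" (3x3 intrinsics, pixels), "R" (3x3) and "t" (3): a world point X has camera coordinates R X + t. Camera axes: x right, y down, z forward; pixel columns grow to the right and rows downward; lengths in m; the calibration is good to about 2 mm. A picture is of the moment at which its call begins: read the wrist's pose just before it. calibration takes no time and is no camera call; for the wrist camera it gives the pose at the moment of the call.
- job_done(): hands the job in; it is judged then, once.
Trained networks look in the newest picture that a camera, given by its name, has taken for a name from the list of things; names that differ only in an ending like _2 or _b are one class to them, and where a whole thing is asked for, a point or a joint stands for the part that bears it (a point fixed in the world has none). Each returns a list of dicts, best first, with "score" (0 to 1); they miss things now and then, are a little off and sometimes report something else, mostly with a low value. They report only what shows in the picture. A call takes as long as a camera call. They do not tell look-alikes from the thing itself.
- recognise(name, camera): "xyz" ([x, y, z] in m, in the coordinates of the camera as it stood for that picture, good to about 4 mm: the middle of the surface that is visible of it).
- cut_out(name, camera): "mask" (384x512 bool, what is visible of it).
- mark_of(name, camera): "xyz" ([x, y, z] in m, in the coordinates of the camera as it stood for that picture, good to about 4 mm: a listed point, or the origin of a listed thing).
The state is a dict: "time": time; "q": joint angles; "qd": joint speeds; "joint_efforts": joint torques, N m; "ee_pos": TCP position; "tcp_rot": TCP orientation; "wrist_force": force on the tool from outside, world axes, zero at the start; "torque": the same for the moment, N m; "opening": finger opening in m; "grasp_force": force on a finger pad.
Only numpy, scipy, OpenCV 4.12 (cv2) and the standard library are available. Lean on these libraries where they do the work, as an engineer would, in place of code of your own. Each camera call takes 0.05 s, during which the arm holds its last target. There are 200 camera calls.

## Working session

There is one attempt and no reset: what is moved stays moved. The work goes in short steps, Python scripts to look and compute and a tool call to move; the robot and the scene stay as the last step left them, time stands still between calls to the robot, and variables do not carry over. Pictures are saved under pics/ and viewed, at most 10 in all, crops included, and the job is handed in when it is done.

Besides the shell and the picture viewer there is one more tool, called as a command line: name --argument value ..., lists and objects as JSON in quotes. servo_tool: Moves the arm, as the interface text tells. Its arguments: {"type":"object","properties":{"moves":{"type":"array"},"force":{"type":"number"}},"required":["moves"]}

```bash
mkdir -p pics; cat > h.py <<'E'
import numpy as np, cv2
from workcell import *
def w(name,xyz):
    c=calibration(name); return np.array(c["R"]).T@(np.array(xyz)-np.array(c["t"]))
def snap(name,fn=None):
    p,d=camera(name)
    if fn: cv2.imwrite("pics/"+fn,p[:,:,::-1])
    return p,d
def cloud(name,d):
    c=calibration(name);K=np.array(c["camera_matrix"]);v,u=np.indices(d.shape)
    P=np.stack([(u-K[0,2])/K[0,0]*d,(v-K[1,2])/K[1,1]*d,d],-1)
    return (P-np.array(c["t"]))@np.array(c["R"])
E
python3 - <<'E'
from h import *
o=get_obs(); print(o["time"],o["ee_pos"],o["tcp_rot"],o["opening"],grasp_offset)
a,_=snap("side");b,_=snap("top")
cv2.imwrite("pics/a.png",cv2.resize(np.vstack([a,b])[:,:,::-1],(0,0),fx=.78,fy=.78))
for c in("top","side"):
    for n in("gas_a","pan_left_top","pan_right_top","empty_bay","stock_near","stock_far"):
        print(c,n,[(round(r["score"],2),w(c,r["xyz"]).round(3).tolist()) for r in mark_of(n,c)])
E
```

```text
0.0 [ 0.18734498 -0.5168062   0.192658  ] [-1.79921482e+02  7.63358193e-04  1.99275828e+01] 0.08550176699840631 0.0187
top gas_a [(0.94, [0.65, 0.337, 0.062]), (0.92, [0.433, 0.38, 0.062]), (0.92, [0.555, 0.329, 0.062]), (0.85, [0.577, 0.415, 0.065]), (0.81, [0.501, 0.444, 0.062]), (0.58, [0.636, 0.263, 0.066])]
top pan_left_top [(0.87, [0.531, 0.171, 0.113])]
top pan_right_top [(0.63, [0.528, -0.037, 0.109])]
top empty_bay [(0.66, [0.494, -0.338, 0.005]), (0.36, [0.527, -0.032, 0.109])]
top stock_near []
top stock_far [(0.73, [0.568, -0.326, 0.069])]
side gas_a [(0.97, [0.504, 0.441, 0.066]), (0.93, [0.558, 0.33, 0.06]), (0.86, [0.649, 0.335, 0.062]), (0.68, [0.434, 0.375, 0.063]), (0.68, [0.634, 0.266, 0.063]), (0.64, [0.574, 0.415, 0.058])]
side pan_left_top []
side pan_right_top [(0.59, [0.528, -0.04, 0.108])]
side empty_bay [(0.76, [0.494, -0.332, 0.009]), (0.48, [0.423, -0.344, 0.065])]
side stock_near [(0.58, [0.422, -0.342, 0.068])]
side stock_far [(0.84, [0.563, -0.325, 0.072])]
```

View pics/a.png

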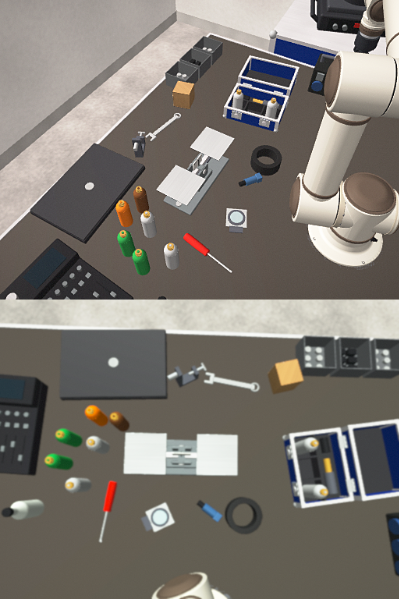

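The side picture (upper half) and top picture (lower half) show two metal cylinders among the coloured ones. In the top view they are at about (98,443) and (78,485), which is world (.555,.33) and (.433,.38). The balance is at (180,455) and the blue case at (330,465) with its lid open. Next I refine these positions with depth.

```bash
cat >> h.py <<'E'
def neck(P,x,y,lo=.113,hi=.14,r=.03):
    m=(np.hypot(P[...,0]-x,P[...,1]-y)<r)&(P[...,2]>lo)&(P[...,2]<hi)
    q=P[m]; return len(q), ((q[:,:2].min(0)+q[:,:2].max(0))/2).round(4), q[:,:2].mean(0).round(4), q[:,2].max().round(4)
E
python3 - <<'E'
from h import *
for c in("top","side"):
    p,d=snap(c); P=cloud(c,d)
    for x,y in((.433,.38),(.555,.329),(.422,-.342),(.566,-.326)):
        try: print(c,neck(P,x,y,hi=.15))
        except Exception as e: print(c,x,y,e)
    for y0 in(.171,-.038):
        m=(abs(P[...,2]-.11)<.008)&(abs(P[...,0]-.53)<.09)&(abs(P[...,1]-y0)<.08)
        q=P[m][:,:2].astype(np.float32); print(c,'pan',len(q),cv2.minAreaRect(q),P[m][:,2].mean(), )
    m=(P[...,0]>.35)&(P[...,0]<.65)&(P[...,1]<-.25)&(P[...,1]>-.65)&(P[...,2]>.03)
    if c=="top":
        G=np.zeros((20,15))
        for X in P[m]: 
            j,i=int((X[0]-.35)/.02),int((-.25-X[1])/.02); G[i,j]=max(G[i,j],X[2]*1000)
        print("rows y from -.25 down step .02, cols x from .35 step .02");print(G.astype(int))
        m=(P[...,2]>.3)&(P[...,0]>.25)&(P[...,0]<.8);print("tall",m.sum())
E
```

```text
top (74, array([0.4334, 0.3785]), array([0.4342, 0.3773]), np.float64(0.1281))
top (66, array([0.5578, 0.3263]), array([0.5571, 0.3254]), np.float64(0.1278))
top (154, array([ 0.4237, -0.3428]), array([ 0.4232, -0.3416]), np.float64(0.1354))
top (144, array([ 0.5645, -0.3222]), array([ 0.5639, -0.3196]), np.float64(0.1355))
top pan 2782 ((0.5290337204933167, 0.1639266163110733), (0.11944834142923355, 0.1376013457775116), 0.7246788144111633) 0.10908104642357488
top pan 2689 ((0.5279771089553833, -0.027450375258922577), (0.13568127155303955, 0.12012374401092529), 89.84764099121094) 0.11157103341856667
rows y from -.25 down step .02, cols x from .35 step .02
[[  0   0   0   0   0   0   0   0   0   0   0   0   0   0   0]
 [  0   0   0   0   0   0   0  62  65  64  64  64  65   0   0]
 [  0  63  64  63  64  65  64  64  63 104 118 112  63   0   0]
 [  0  65  75 114 112  56   0   0  55 117 135 132  66  60   0]
 [  0  64 115 135 131  58   0   0  54 110 131 113  63  63   0]
 [  0  63 114 133 116  57  47  55  56  57  56   0  63  64   0]
 [  0  63  64   0  56  57  56  56  56  53   0   0  62  65 
[... 745 characters left out ...]
86  89  92  91]
 [ 43   0   0  33  45  52  55  57  45   0   0   0   0   0   0]]
tall 789
side (63, array([0.433 , 0.3795]), array([0.4322, 0.3803]), np.float64(0.1263))
side (53, array([0.5553, 0.3274]), array([0.5549, 0.3277]), np.float64(0.1276))
side (55, array([ 0.4217, -0.3455]), array([ 0.421 , -0.3419]), np.float64(0.1327))
side (55, array([ 0.561 , -0.3183]), array([ 0.5632, -0.3172]), np.float64(0.1318))
side pan 1788 ((0.5273421406745911, 0.163090318441391), (0.14234960079193115, 0.12115095555782318), 89.83070373535156) 0.10737890659712657
side pan 1364 ((0.5269274115562439, -0.03746289759874344), (0.1224418506026268, 0.12505090236663818), 0.0011674923589453101) 0.10957679302831304
```

servo_tool --moves '[[[0,0,-7.8],[0,0,-0.015],100],[[0,0,-7.8],[0,0,-0.015],100],[[0,0,-7.8],[0,0,-0.015],100],[[0,0,-7.8],[0,0,-0.015],100],[[0,0,-7.8],[0,0,-0.015],100],[[0,0,-7.8],[0,0,-0.015],100],[[0,0,-7.8],[0,0,0],100],[[0,0,-7.8],[0,0,0],100],[[0,0,-7.7],[0,0,0],100],[[0,0,0],[0.03,0.02,0],100],[[0,0,0],[0.04,0.02,0],100],[[0,0,0],[0.04,0.02,0],100]]'

```text
time: 2.0
ee_pos: [0.2477, -0.4059, 0.283]
tcp_rot: [-180.0, -0.0, 90.0]
wrist_force: [0.4, 0.2, 0.4]
opening: 0.0851
grasp_force: 0.0
```

servo_tool --moves '[[[0,0,0],[0.045,0.02,0],100],[[0,0,0],[0.045,0.02,0],100],[[0,0,0],[0.045,0.02,0],100],[[0,0,0],[0.045,0.02,0],100],[[0,0,0],[0.045,0.015,0],100],[[0,0,0],[0.045,0.015,0],100],[[0,0,0],[0.045,0.015,0],100],[[0,0,0],[0.045,0.01,0],100],[[0,0,0],[0.045,0.01,0],100],[[0,0,0],[0.045,0.01,0],100],[[0,0,0],[0.045,0.01,0],100],[[0,0,0],[0.045,0.01,0],100]]'

```text
time: 3.2
ee_pos: [0.4221, 0.1351, 0.2836]
tcp_rot: [180.0, -0.0, 90.0]
wrist_force: [0.6, -1.4, 0.3]
opening: 0.0854
grasp_force: 0.0
```

servo_tool --moves '[[[0,0,0],[0.04,0.011,0],100],[[0,0,0],[0.04,0,0],100],[[0,0,0],[0.04,0,0],100],[[0,0,0],[0.04,0,0],100],[[0,0,0],[0.04,0,0],100],[[0,0,0],[0.03,0,0.02],100],[[0,0,0],[0.014,0,0.02],100],[[0,0,0],[0,0,0.02],100],[[0,0,0],[0,0,0.02],100],[[0,0,0],[0,0,0],100],[[0,0,0],[0,0,0],100]]'

```text
time: 4.3
ee_pos: [0.4329, 0.3769, 0.2039]
tcp_rot: [-180.0, 0.0, 90.0]
wrist_force: [0.3, -0.1, 0.5]
opening: 0.0854
grasp_force: 0.0
```

```bash
python3 - <<'E'
from h import *
p,d=snap("wrist","w1.png"); P=cloud("wrist",d); o=get_obs(); print(o["ee_pos"])
for x,y in((.433,.379),(.556,.327)):
    try: print(neck(P,x,y))
    except Exception as e: print(e)
print([(round(r["score"],2),w("wrist",r["xyz"]).round(4).tolist()) for r in mark_of("gas_a","wrist")])
E
```

```text
[0.43322609 0.37710888 0.2045988 ]
(473, array([0.4347, 0.3783]), array([0.4346, 0.3795]), np.float64(0.1274))
(471, array([0.5574, 0.3264]), array([0.556 , 0.3278]), np.float64(0.1273))
[(0.91, [0.4325, 0.3771, 0.0623]), (0.74, [0.5081, 0.4407, 0.0656]), (0.68, [0.5578, 0.3247, 0.0621]), (0.65, [0.6478, 0.3377, 0.0658]), (0.57, [0.5812, 0.4156, 0.068])]
```

View pics/w1.png

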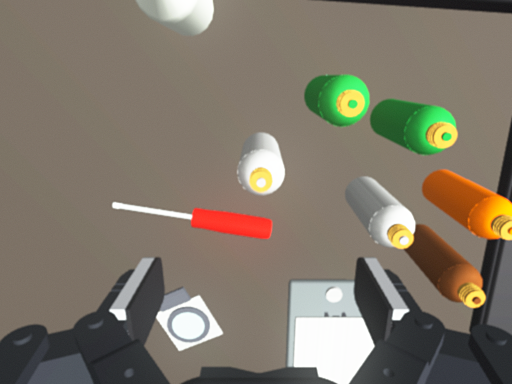

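The wrist view shows the first metal cylinder at (261,170) and the second at (385,215). The screwdriver and the coloured cylinders are clear of the fingers, so I descend and grip.

servo_tool --force 35 --moves '[[[0,0,0],[0.001,0.001,0.02],100],[[0,0,0],[0,0,0.03],100],[[0,0,0],[0,0,0.03],100],[[0,0,0],[0,0,0.03],100],[[0,0,0],[0,0,0.02],100],[[0,0,0],[0,0,0.013],100],[[0,0,0],[0,0,0],100],[[0,0,0],[0,0,0],40],[[0,0,0],[0,0,0],40],[[0,0,0],[0,0,0],40],[[0,0,0],[0,0,0],40],[[0,0,0],[0,0,0],40]]'

```text
time: 5.6
ee_pos: [0.4345, 0.3785, 0.0618]
tcp_rot: [179.9, -0.1, 90.0]
wrist_force: [-1.1, -0.3, 4.9]
opening: 0.035
grasp_force: 33.9
```

servo_tool --force 35 --moves '[[[0,0,0],[0,0,0],40],[[0,0,0],[0,0,0],40],[[0,0,0],[0,0,0],40]]'

```text
time: 5.9
ee_pos: [0.4345, 0.3785, 0.0619]
tcp_rot: [179.9, -0.1, 90.0]
wrist_force: [-1.0, -0.6, 5.7]
opening: 0.0346
grasp_force: 33.9
```

servo_tool --moves '[[[0,0,0],[0,0,-0.005],30],[[0,0,0],[0,0,-0.01],30],[[0,0,0],[0,0,-0.015],30],[[0,0,0],[0,0,0],30]]'

```text
time: 6.3
ee_pos: [0.435, 0.3789, 0.0934]
tcp_rot: [179.8, -0.1, 90.0]
wrist_force: [0.6, 1.0, -1.7]
opening: 0.0351
grasp_force: 33.9
```

```bash
python3 - <<'E'
from h import *
p,d=snap("side"); o=get_obs(); print(o["ee_pos"],o["opening"],o["grasp_force"])
c=calibration("side");X=np.array(c["R"])@np.array([.434,.379,.08])+np.array(c["t"]);u=np.array(c["camera_matrix"])@X;u=(u[:2]/u[2]).astype(int);print(u)
a=max(u[0]-60,0);b=max(u[1]-60,0)
cv2.imwrite("pics/s1.png",cv2.resize(p[b:b+110,a:a+120,::-1],(0,0),fx=5,fy=5))
P=cloud("side",d); 
for x,y in [o["ee_pos"][:2]]:
    m=(np.hypot(P[...,0]-x,P[...,1]-y)<.03); q=P[m]; 
    print(q[:,2].min()); 
E
```

```text
[0.43475932 0.37868685 0.09212903] 0.03485408191168807 33.84285394429753
[218 322]
-0.006872882969776126
```

View pics/s1.png

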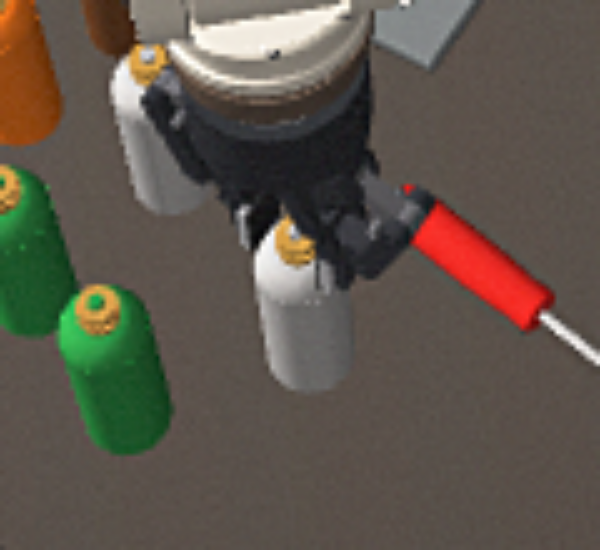

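The side crop shows the cylinder hanging upright at about (308,300), held near its shoulder. I check how it sits in the grip using the wrist camera's depth.

```bash
python3 - <<'E'
from h import *
p,d=snap("wrist","w2.png"); P=cloud("wrist",d); o=get_obs(); print(o["ee_pos"])
r=cut_out("gas_a","wrist")
for k in r[:4]:
    q=P[k["mask"]]; q=q[q[:,2]>-.01]; print(k["score"],len(q),q.min(0),q.max(0))
print([(round(r["score"],2),w("wrist",r["xyz"]).round(4).tolist()) for r in mark_of("gas_a","wrist")])
p,d=snap("side"); P=cloud("side",d)
for k in cut_out("gas_a","side"):
    q=P[k["mask"]]; m=np.median(q,0); print(m.round(3),np.percentile(q,[2,98],0).round(4).tolist())
E
```

```text
[0.43439376 0.37835275 0.09110948]
0.81 7217 [ 0.43402556  0.39823027 -0.00146897] [0.55006072 0.46096793 0.272178  ]
0.72 8459 [ 0.43402556  0.21267344 -0.00216075] [0.63783591 0.46096793 0.272178  ]
0.69 1493 [ 0.43402556  0.31758874 -0.00076684] [0.65420002 0.46096793 0.272178  ]
0.68 5771 [ 0.43402556  0.39530673 -0.0013079 ] [0.5850885  0.46096793 0.272178  ]
[(0.91, [0.5567, 0.3231, 0.0604]), (0.79, [0.5092, 0.4396, 0.0596]), (0.73, [0.5783, 0.4146, 0.0636]), (0.62, [0.4335, 0.3747, 0.0891])]
[0.492 0.449 0.091] [[0.4811, 0.426, 0.0071], [0.5152, 0.4618, 0.1235]]
[0.425 0.391 0.102] [[0.411, 0.3712, 0.0293], [0.4496, 0.3999, 0.1669]]
[0.637 0.345 0.082] [[0.6273, 0.3207, 0.0063], [0.6577, 0.3567, 0.123]]
[0.566 0.425 0.083] [[0.5556, 0.3998, 0.0006], [0.5901, 0.4374, 0.123]]
[0.552 0.343 0.07 ] [[0.5365, 0.3247, 0.0007], [0.5714, 0.3484, 0.1248]]
[0.629 0.283 0.061] [[0.4504, 0.2402, -0.0034], [0.6948, 0.4335, 0.4298]]
```

View pics/w2.png

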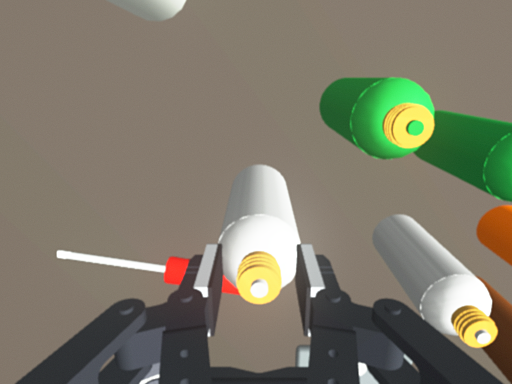

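The wrist view shows the cylinder centred between the pads, neck at (259,275), upright. I carry it to the left pan.

servo_tool --moves '[[[0,0,0],[0,0,-0.02],30],[[0,0,0],[0,0,-0.03],30],[[0,0,0],[0,0,-0.03],30],[[0,0,0],[0,0,-0.03],30],[[0,0,0],[-0.015,0.005,-0.02],30],[[0,0,0],[-0.03,0.015,0],30],[[0,0,0],[-0.03,0.015,0],30],[[0,0,0],[-0.03,0.015,0],30],[[0,0,0],[-0.03,0.015,0],30],[[0,0,0],[-0.03,0.015,0],30],[[0,0,0],[-0.03,0.01,0],30],[[0,0,0],[-0.0125,0.0045,0],30]]'

```text
time: 7.8
ee_pos: [0.5293, 0.1684, 0.2203]
tcp_rot: [180.0, 0.0, 89.9]
wrist_force: [0.0, 0.5, -0.6]
opening: 0.0259
grasp_force: 0.0
```

servo_tool --moves '[[[0,0,0],[0,0,0.015],30],[[0,0,0],[0,0,0.02],30],[[0,0,0],[0,0,0.015],30],[[0,0,0],[0,0,0],30],[[0,0,0],[0,0,0],30]]'

```text
time: 8.3
ee_pos: [0.5285, 0.1709, 0.1708]
tcp_rot: [-180.0, -0.0, 90.1]
wrist_force: [-0.3, 0.7, 0.4]
opening: 0.0257
grasp_force: 0.0
```

The grip was lost: opening is 26 mm with no force. I look for the cylinder.

```bash
python3 - <<'E'
from h import *
p,d=snap("side","s2.png"); P=cloud("side",d)
for k in cut_out("gas_a","side"):
    q=P[k["mask"]]; m=np.median(q,0); print(m.round(3),np.percentile(q,[2,98],0).round(4).tolist())
print([(round(r["score"],2),w("side",r["xyz"]).round(4).tolist()) for r in mark_of("gas_a","side")])
p,d=snap("top"); P=cloud("top",d)
print([(round(r["score"],2),w("top",r["xyz"]).round(4).tolist()) for r in mark_of("gas_a","top")])
E
```

```text
[0.566 0.425 0.084] [[0.5557, 0.399, 0.0002], [0.5904, 0.4376, 0.1226]]
[0.546 0.337 0.081] [[0.535, 0.314, 0.0057], [0.5663, 0.3482, 0.1232]]
[0.622 0.275 0.079] [[0.6111, 0.2514, 0.0018], [0.6461, 0.2862, 0.1224]]
[0.397 0.387 0.086] [[0.3836, 0.343, -0.0014], [0.4214, 0.3984, 0.1233]]
[0.637 0.344 0.075] [[0.627, 0.3046, -0.0019], [0.6653, 0.3568, 0.122]]
[0.491 0.448 0.083] [[0.4809, 0.4217, -0.0018], [0.5167, 0.462, 0.1224]]
[(0.9, [0.5737, 0.4138, 0.059]), (0.84, [0.5047, 0.4379, 0.0629]), (0.76, [0.4065, 0.3738, 0.0607]), (0.72, [0.6335, 0.2664, 0.0605]), (0.71, [0.6498, 0.3354, 0.0608]), (0.56, [0.5579, 0.3319, 0.0599])]
[]
```

View pics/s2.png

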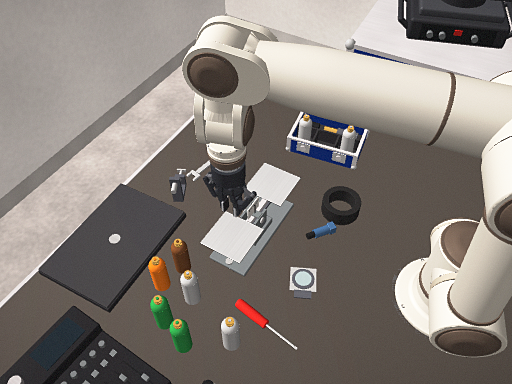

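The side view shows it was lucky: the cylinder slid out but stands upright at (231,333), world about (.407,.374). I check where the fingertips really are relative to the TCP.

```bash
python3 - <<'E'
from h import *
o=get_obs();c=calibration("wrist");K=np.array(c["camera_matrix"]);t=np.array(o["ee_pos"])
def pr(X): 
    v=K@(np.array(c["R"])@X+np.array(c["t"])); return (v[:2]/v[2]).round(0)
for h in(-.062,0,.01,.0187,.03,.033,.045,.063): print(h,pr(t+[0,0,h]),pr(t+[.021,0,h]),pr(t+[.021,.011,h]),pr(t+[0,.021,h]))
im=cv2.imread("pics/w2.png"); cv2.imwrite("pics/z.png",cv2.resize(im[140:384,130:400],(0,0),fx=2.4,fy=2.4,interpolation=cv2.INTER_CUBIC))
E
```

```text
-0.062 [259. 190.] [286. 190.] [287. 177.] [259. 164.]
0 [259. 224.] [294. 224.] [295. 207.] [259. 190.]
0.01 [259. 232.] [296. 232.] [297. 214.] [259. 196.]
0.0187 [259. 239.] [298. 239.] [299. 220.] [259. 202.]
0.03 [259. 249.] [301. 249.] [301. 229.] [259. 210.]
0.033 [259. 252.] [301. 252.] [302. 232.] [259. 213.]
0.045 [259. 265.] [304. 265.] [305. 244.] [259. 223.]
0.063 [259. 288.] [310. 288.] [311. 265.] [259. 242.]
```

View pics/z.png

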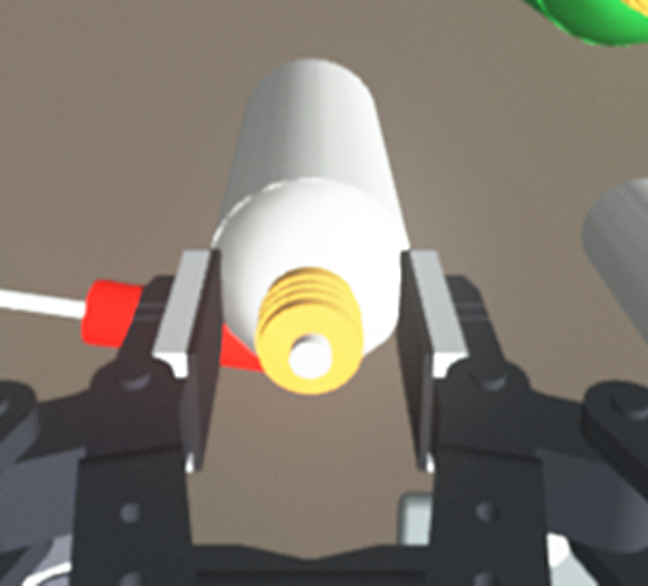

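The pads appear to touch the shoulder, so the fingertips seem higher than the TCP figure suggests. I measure the fingers with wrist depth.

```bash
python3 - <<'E'
from h import *
o=get_obs();p,d=snap("wrist"); P=cloud("wrist",d)-np.array(o["ee_pos"]); print(o["ee_pos"],o["opening"])
c=calibration("wrist");print("cam",(-np.array(c["R"]).T@np.array(c["t"])-o["ee_pos"]).round(3), np.array(c["R"])[2].round(2))
for r in range(200,384,10):
    print(r,[tuple((P[r,k]*1000).astype(int)) for k in(225,235,240,280,285,290,300)])
E
```

```text
[0.528945   0.17079782 0.17123003] 0.025572038501848565
cam [-0.     0.083  0.181] [ 0.   -0.32 -0.95]
200 [(np.int64(-25), np.int64(-7), np.int64(-60)), (np.int64(-18), np.int64(-7), np.int64(-61)), (np.int64(-14), np.int64(-7), np.int64(-59)), (np.int64(16), np.int64(-7), np.int64(-60)), (np.int64(20), np.int64(-7), np.int64(-60)), (np.int64(24), np.int64(-7), np.int64(-61)), (np.int64(31), np.int64(-7), np.int64(-61))]
210 [(np.int64(-26), np.int64(-15), np.int64(-60)), (np.int64(-18), np.int64(-16), np.int64(-62)), (np.int64(-14), np.int64(-15), np.int64(-60)), (np.int64(16), np.int64(-15), np.int64(-60)), (np.int64(20), np.int64(-16), np.int64(-61)), (np.int64(24), np.int64(-16), np.int64(-61)), (np.int64(31), np.int64(-15), np.int64(-60))]
220 [(np.int64(-26), np.int64(-23), np.int64(-60)), (np.int64(-18), np.int64(-24), np.int64(-61)), (np.int64(-14), np.int64(-24), np.int64(-61)), (np.int64(16), np.int64(-24), np.int64(-61)), (np.int64(20), np.int64(-24), np.int64(-61)), (np.int64(24), np.int64(-23), np.int64(-59)), (np.int64(32), np.int64(-24), np.int64(-61))]
230 [(np.int64
[... 4514 characters left out ...]
np.int64(-163), np.int64(-60)), (np.int64(10), np.int64(13), np.int64(112))]
370 [(np.int64(-9), np.int64(8), np.int64(111)), (np.int64(-6), np.int64(8), np.int64(111)), (np.int64(-5), np.int64(8), np.int64(111)), (np.int64(5), np.int64(8), np.int64(111)), (np.int64(6), np.int64(9), np.int64(112)), (np.int64(0), np.int64(82), np.int64(180)), (np.int64(9), np.int64(15), np.int64(117))]
380 [(np.int64(-8), np.int64(9), np.int64(115)), (np.int64(-6), np.int64(11), np.int64(117)), (np.int64(-4), np.int64(10), np.int64(116)), (np.int64(5), np.int64(9), np.int64(115)), (np.int64(6), np.int64(10), np.int64(116)), (np.int64(7), np.int64(9), np.int64(116)), (np.int64(9), np.int64(16), np.int64(121))]
```

The depth shows the fingertips sit about 38 mm behind the reported TCP (body at +111 mm), so my first grip was on the shoulder. I correct the height (TCP = base + 24 mm) and go to the second cylinder.

servo_tool --moves '[[[0,0,0],[0.02,0.007,-0.01],100],[[0,0,0],[0.03,0.007,0],100],[[0,0,0],[0.03,0.007,0],100],[[0,0,0],[0.03,0.007,0],100],[[0,0,0],[0.03,0,0],100],[[0,0,0],[0.016,0,0],100],[[0,0,0],[0,0,0],100],[[0,0,0],[0,0,0],100]]'

```text
time: 9.4
ee_pos: [0.5565, 0.3261, 0.1804]
tcp_rot: [-180.0, 0.0, 90.0]
wrist_force: [-0.9, -0.9, 0.9]
opening: 0.0854
grasp_force: 0.0
```

```bash
python3 - <<'E'
from h import *
o=get_obs();p,d=snap("wrist"); P=cloud("wrist",d); print(o["ee_pos"],o["opening"])
for x,y in((.557,.327),(.407,.374)):
    try: print(neck(P,x,y))
    except Exception as e: print(e)
E
```

```text
[0.55650917 0.3261485  0.18043614] 0.08538700309801599
(554, array([0.5576, 0.3254]), array([0.5576, 0.3268]), np.float64(0.1274))
(774, array([0.4066, 0.3757]), array([0.4085, 0.3762]), np.float64(0.1276))
```

servo_tool --force 50 --moves '[[[0,0,0],[0,0.001,0.03],95],[[0,0,0],[0,0,0.04],95],[[0,0,0],[0,0,0.04],95],[[0,0,0],[0,0,0.03],95],[[0,0,0],[0,0,0.012],95],[[0,0,0],[0,0,0.004],95],[[0,0,0],[0,0,0],30],[[0,0,0],[0,0,0],30],[[0,0,0],[0,0,0],30],[[0,0,0],[0,0,0],30],[[0,0,0],[0,0,0],30],[[0,0,0],[0,0,0],30]]'

```text
time: 10.65
ee_pos: [0.5584, 0.3271, 0.0265]
tcp_rot: [179.9, -0.1, 90.0]
wrist_force: [-1.0, -1.1, 7.4]
opening: 0.0408
grasp_force: 50.1
```

servo_tool --moves '[[[0,0,0],[0,0,-0.005],30],[[0,0,0],[0,0,-0.01],30],[[0,0,0],[0,0,-0.015],30]]'

```text
time: 10.95
ee_pos: [0.5571, 0.3264, 0.0546]
tcp_rot: [-179.9, 0.0, 90.0]
wrist_force: [-0.6, 0.7, -2.8]
opening: 0.0408
grasp_force: 50.7
```

servo_tool --moves '[[[0,0,0],[0,0,-0.02],30],[[0,0,0],[0,0,-0.025],30],[[0,0,0],[0,0,-0.03],30],[[0,0,0],[0,0,-0.03],30],[[0,0,0],[-0.01,0,-0.02],30],[[0,0,0],[-0.02,-0.005,-0.01],30],[[0,0,0],[-0.03,-0.007,0],30],[[0,0,0],[-0.03,-0.007,0],30],[[0,0,0],[-0.03,-0.007,0],30],[[0,0,0],[-0.02,-0.002,0],30],[[0,0,0],[-0.015,0,0],30],[[0,0,0],[0,0,0],30]]'

```text
time: 12.15
ee_pos: [0.5299, 0.1702, 0.1906]
tcp_rot: [179.9, -0.0, 89.9]
wrist_force: [-0.3, 0.5, -1.5]
opening: 0.0409
grasp_force: 51.1
```

```bash
python3 - <<'E'
from h import *
o=get_obs(); print(o["ee_pos"],o["opening"],o["grasp_force"],o["wrist_force"])
p,d=snap("side"); P=cloud("side",d)
x,y=o["ee_pos"][:2]; z=o["ee_pos"][2]
for k in cut_out("gas_a","side"):
    q=P[k["mask"]]; m=np.median(q,0)
    if np.hypot(m[0]-x,m[1]-y)<.05: print(m.round(3),np.percentile(q,[1,99],0).round(4).tolist())
m=(np.hypot(P[...,0]-x,P[...,1]-y)<.03)&(P[...,2]>.13);print(np.percentile(P[m][:,2],[0,1,5]))
E
```

```text
[0.52991893 0.17022365 0.19058612] 0.0409337880211372 51.10508092213422 [-0.30829347  0.54098769 -1.51260154]
[0.521 0.185 0.227] [[0.5029, 0.1647, 0.1656], [0.5441, 0.1924, 0.2861]]
[0.16206067 0.16729141 0.18127533]
```

servo_tool --moves '[[[0,0,0],[0,0,0.02],30],[[0,0,0],[0,0,0.02],30],[[0,0,0],[0,0,0.01],30],[[0,0,0],[0,0,0.003],30],[[0,0,0],[0,0,0.002],30],[[0,0,0],[0,0,0.002],30],[[0,0,0],[0,0,0.002],30],[[0,0,0],[0,0,0.002],30],[[0,0,0],[0,0,0.002],30],[[0,0,0],[0,0,0],30]]'

```text
time: 13.25
ee_pos: [0.5295, 0.1715, 0.1262]
tcp_rot: [-180.0, 0.0, 90.0]
wrist_force: [0.8, 0.7, -2.5]
opening: 0.0407
grasp_force: 51.2
```

servo_tool --moves '[[[0,0,0],[0,0,0.001],30],[[0,0,0],[0,0,0.001],30],[[0,0,0],[0,0,0.001],30],[[0,0,0],[0,0,0],30],[[0,0,0],[0,0,0],30]]'

```text
time: 13.75
ee_pos: [0.5297, 0.1716, 0.1239]
tcp_rot: [180.0, -0.0, 90.0]
wrist_force: [-1.2, -0.3, 2.5]
opening: 0.0413
grasp_force: 51.5
```

servo_tool --moves '[[[0,0,0],[0,0,0],55],[[0,0,0],[0,0,0],65],[[0,0,0],[0,0,0],80],[[0,0,0],[0,0,0],95],[[0,0,0],[0,0,0],95],[[0,0,0],[0,0,-0.02],95],[[0,0,0],[0,0,-0.03],95],[[0,0,0],[0,0,-0.04],95],[[0,0,0],[0,0,-0.04],95]]'

```text
time: 14.65
ee_pos: [0.5293, 0.1715, 0.2546]
tcp_rot: [-180.0, 0.0, 90.0]
wrist_force: [0.9, 0.8, 0.4]
opening: 0.0814
grasp_force: 0.0
```

```bash
cat > chk.py <<'E'
from h import *
for c in("side","top"):
    p,d=snap(c); P=cloud(c,d); print(c,get_obs()["ee_pos"].round(4))
    for k in cut_out("gas_a",c):
        q=P[k["mask"]]; print(round(k["score"],2),np.median(q,0).round(3),np.percentile(q,[2,98],0).round(3).tolist())
    for n in("gas_a","pan_left_top","pan_right_top"): print(n,[w(c,r["xyz"]).round(3).tolist() for r in mark_of(n,c)])
    for y0 in(.171,-.038):
        for s in(-.045,.045):
            m=(abs(P[...,2]-.11)<.02)&(abs(P[...,0]-.529-s)<.012)&(abs(P[...,1]-y0)<.05); print('pan',y0,s,m.sum(),np.median(P[m][:,2]).round(4))
E
python3 chk.py
```

```text
side [0.5303 0.1718 0.2616]
0.86 [0.519 0.184 0.172] [[0.506, 0.161, 0.098], [0.545, 0.193, 0.22]]
0.86 [0.622 0.275 0.076] [[0.611, 0.253, 0.001], [0.644, 0.286, 0.122]]
0.8 [0.492 0.449 0.084] [[0.481, 0.425, 0.001], [0.519, 0.462, 0.122]]
0.7 [0.566 0.424 0.082] [[0.556, 0.396, -0.001], [0.594, 0.437, 0.123]]
0.59 [0.637 0.344 0.079] [[0.627, 0.322, 0.005], [0.657, 0.357, 0.122]]
0.56 [0.397 0.388 0.089] [[0.384, 0.365, 0.004], [0.42, 0.398, 0.123]]
gas_a [[0.504, 0.439, 0.066], [0.632, 0.266, 0.06], [0.648, 0.336, 0.059], [0.407, 0.376, 0.06], [0.574, 0.415, 0.06], [0.528, 0.179, 0.155]]
pan_left_top [[0.531, 0.169, 0.101]]
pan_right_top [[0.528, -0.04, 0.119]]
pan 0.171 -0.045 303 0.096
pan 0.171 0.045 215 0.096
pan -0.038 -0.045 238 0.121
pan -0.038 0.045 102 0.1211
top [0.5294 0.1716 0.2522]
0.87 [0.523 0.163 0.201] [[0.508, 0.151, 0.098], [0.545, 0.182, 0.223]]
gas_a [[0.525, 0.176, 0.158]]
pan_left_top [[0.532, 0.169, 0.099], [0.498, -0.338, 0.009]]
pan_right_top [[0.529, -0.034, 0.122]]
pan 0.171 -0.045 356 0.0977
pan 0.171 0.045 307 0.0979
pan -0.038 -0.045 469 0.1229
pan -0.038 0.045 461 0.1229
```

servo_tool --moves '[[[0,0,0],[0.02,-0.015,0],100],[[0,0,0],[0.04,-0.025,0],100],[[0,0,0],[0.04,-0.025,0],100],[[0,0,0],[0.04,-0.025,0],100],[[0,0,0],[0.04,-0.02,0.02],100],[[0,0,0],[0.02,-0.01,0.03],100],[[0,0,0],[0.0045,-0.002,0.03],100],[[0,0,0],[0,0,0],100],[[0,0,0],[0,0,0],100]]'

```text
time: 16.05
ee_pos: [0.4073, 0.3755, 0.1737]
tcp_rot: [-180.0, 0.0, 90.0]
wrist_force: [0.8, 0.5, 0.7]
opening: 0.0856
grasp_force: 0.0
```

```bash
python3 - <<'E'
from h import *
o=get_obs();p,d=snap("wrist"); P=cloud("wrist",d); print(o["ee_pos"],o["opening"]); print(neck(P,.407,.376))
E
```

```text
[0.40728424 0.37554709 0.17365758] 0.08555413354405443
(587, array([0.4067, 0.3768]), array([0.4067, 0.378 ]), np.float64(0.128))
```

servo_tool --force 50 --moves '[[[0,0,0],[0.001,0,0.03],95],[[0,0,0],[0,0,0.04],95],[[0,0,0],[0,0,0.04],95],[[0,0,0],[0,0,0.025],95],[[0,0,0],[0,0,0.01],95],[[0,0,0],[0,0,0.004],95],[[0,0,0],[0,0,0],30],[[0,0,0],[0,0,0],30],[[0,0,0],[0,0,0],30],[[0,0,0],[0,0,0],30],[[0,0,0],[0,0,0],30],[[0,0,0],[0,0,0],30]]'

```text
time: 17.3
ee_pos: [0.4081, 0.3778, 0.0263]
tcp_rot: [179.9, -0.1, 90.0]
wrist_force: [-1.2, -0.5, 5.7]
opening: 0.0406
grasp_force: 49.7
```

servo_tool --moves '[[[0,0,0],[0,0,-0.005],30],[[0,0,0],[0,0,-0.015],30],[[0,0,0],[0,0,-0.025],30],[[0,0,0],[0,0,-0.03],30],[[0,0,0],[0,0,-0.03],30],[[0,0,0],[0,0,-0.03],30],[[0,0,0],[0,0,-0.03],30],[[0,0,0],[0,0,-0.03],30],[[0,0,0],[0,0,-0.03],30],[[0,0,0],[0,0,-0.02],30],[[0,0,0],[0,0,-0.01],30]]'

```text
time: 18.4
ee_pos: [0.4077, 0.3772, 0.2825]
tcp_rot: [179.9, -0.1, 90.0]
wrist_force: [0.3, -0.2, -1.8]
opening: 0.0411
grasp_force: 50.7
```

servo_tool --moves '[[[0,0,0],[-0.02,0,0],30],[[0,0,0],[-0.035,0,0],30],[[0,0,0],[-0.04,0,0],30],[[0,0,0],[-0.04,0,0],30],[[0,0,0],[-0.04,0,0],30],[[0,0,0],[-0.04,0,0],30],[[0,0,0],[-0.04,0.01,0],30],[[0,0,0],[-0.04,0.02,0],30],[[0,0,0],[-0.04,0.025,0],30],[[0,0,0],[-0.04,0.03,0],30],[[0,0,0],[-0.029,0.025,0],30],[[0,0,0],[-0.01,0.01,0],30]]'

```text
time: 19.6
ee_pos: [0.5289, -0.0397, 0.2783]
tcp_rot: [-179.9, 0.0, 89.9]
wrist_force: [-0.0, 0.3, -1.8]
opening: 0.0408
grasp_force: 51.2
```

servo_tool --moves '[[[0,0,0],[0,0,0.02],30],[[0,0,0],[0,0,0.03],30],[[0,0,0],[0,0,0.03],30],[[0,0,0],[0,0,0.02],30],[[0,0,0],[0,0,0.01],30],[[0,0,0],[0,0,0],30],[[0,0,0],[0,0,0],30]]'

```text
time: 20.3
ee_pos: [0.5279, -0.0367, 0.1705]
tcp_rot: [179.9, 0.0, 90.0]
wrist_force: [-0.3, -0.0, -1.7]
opening: 0.0404
grasp_force: 51.3
```

servo_tool --moves '[[[0,0,0],[0,0,0.01],30],[[0,0,0],[0,0,0.008],30],[[0,0,0],[0,0,0.003],30],[[0,0,0],[0,0,0.001],30],[[0,0,0],[0,0,0.001],30],[[0,0,0],[0,0,0.001],30],[[0,0,0],[0,0,0.001],30],[[0,0,0],[0,0,0],30],[[0,0,0],[0,0,0],30]]'

```text
time: 21.2
ee_pos: [0.5277, -0.037, 0.1445]
tcp_rot: [180.0, 0.0, 90.0]
wrist_force: [-0.9, -0.5, -0.1]
opening: 0.041
grasp_force: 51.4
```

Contact is made, with the weight off the wrist. I release, back off and wait for the balance to settle.

servo_tool --moves '[[[0,0,0],[0,0,0],55],[[0,0,0],[0,0,0],65],[[0,0,0],[0,0,0],80],[[0,0,0],[0,0,0],95],[[0,0,0],[0,0,0],95],[[0,0,0],[0,0,-0.02],95],[[0,0,0],[0,0,-0.03],95],[[0,0,0],[0,0,-0.04],95],[[0,0,0],[0,0,-0.04],95],[[0,0,0],[0,0,-0.01],95]]'

```text
time: 22.2
ee_pos: [0.5284, -0.0369, 0.2888]
tcp_rot: [179.7, 0.0, 90.0]
wrist_force: [0.0, -1.0, -0.1]
opening: 0.0808
grasp_force: 0.0
```

servo_tool --moves '[[[0,0,0],[0,0,0],95],[[0,0,0],[0,0,0],95],[[0,0,0],[0,0,0],95],[[0,0,0],[0,0,0],95],[[0,0,0],[0,0,0],95],[[0,0,0],[0,0,0],95],[[0,0,0],[0,0,0],95],[[0,0,0],[0,0,0],95],[[0,0,0],[0,0,0],95],[[0,0,0],[0,0,0],95],[[0,0,0],[0,0,0],95],[[0,0,0],[0,0,0],95]]'

```text
time: 23.4
ee_pos: [0.5277, -0.0369, 0.2844]
tcp_rot: [-180.0, -0.0, 90.0]
wrist_force: [-0.2, 0.3, 0.3]
opening: 0.0815
grasp_force: 0.0
```

```bash
python3 chk.py; python3 -c "
from h import *
print(get_obs()['time'])"
```

```text
side [ 0.5277 -0.0369  0.2844]
0.95 [0.621 0.275 0.079] [[0.611, 0.256, 0.006], [0.643, 0.286, 0.122]]
0.95 [0.492 0.45  0.088] [[0.481, 0.425, 0.005], [0.513, 0.462, 0.123]]
0.94 [0.637 0.344 0.074] [[0.627, 0.316, -0.001], [0.68, 0.357, 0.122]]
0.84 [0.567 0.425 0.088] [[0.556, 0.401, 0.008], [0.592, 0.437, 0.123]]
0.72 [0.519 0.184 0.17 ] [[0.507, 0.162, 0.099], [0.541, 0.193, 0.219]]
0.63 [ 0.517 -0.023  0.193] [[0.504, -0.048, 0.123], [0.542, -0.015, 0.244]]
0.48 [0.511 0.188 0.096] [[0.469, 0.113, 0.016], [0.586, 0.231, 0.1]]
gas_a [[0.634, 0.267, 0.061], [0.529, -0.041, 0.18], [0.529, 0.175, 0.158], [0.503, 0.44, 0.063], [0.576, 0.415, 0.057], [0.65, 0.335, 0.058]]
pan_left_top [[0.532, 0.172, 0.099]]
pan_right_top [[0.526, -0.039, 0.121]]
pan 0.171 -0.045 307 0.096
pan 0.171 0.045 220 0.0957
pan -0.038 -0.045 228 0.121
pan -0.038 0.045 203 0.121
top [ 0.5277 -0.0369  0.2844]
0.79 [0.573 0.404 0.096] [[0.558, 0.395, 0.011], [0.593, 0.427, 0.124]]
0.79 [0.501 0.427 0.095] [[0.484, 0.42, 0.01], [0.52, 0.449, 0.125]]
0.74 [0.642 0.325 0.096] [[0.629, 0.314, 0.011], [0.663, 0.346, 0.124]]
0.66 [ 0.518 -0.028  0.227] [[0.505, -0.041, 0.153], [0.54, -0.016, 0.248]]
0.57 [0.524 0.166 0.2  ] [[0.508, 0.151, 0.097], [0.555, 0.19, 0.222]]
0.55 [0.625 0.256 0.1  ] [[0.613, 0.244, 0.004], [0.647, 0.28, 0.124]]
gas_a [[0.526, 0.176, 0.163], [0.637, 0.263, 0.067], [0.502, 0.444, 0.06], [0.578, 0.416, 0.066], [0.526, -0.039, 0.184], [0.653, 0.335, 0.06]]
pan_left_top [[0.53, 0.173, 0.1]]
pan_right_top [[0.527, -0.032, 0.12]]
pan 0.171 -0.045 465 0.0978
pan 0.171 0.045 434 0.0978
pan -0.038 -0.045 352 0.123
pan -0.038 0.045 251 0.1228
23.9
```

servo_tool --moves '[[[0,0,0],[0.02,0,0],100],[[0,0,0],[0.03,0,0],100],[[0,0,0],[0.03,0,0],100],[[0,0,0],[0.03,0.001,0],100],[[0,0,0],[0.03,0.001,0],100],[[0,0,0],[0.03,0,0],100],[[0,0,0],[0.03,0,0],100],[[0,0,0],[0.0085,0,0],100],[[0,0,0],[0,0,0],100],[[0,0,0],[0,0,0],100],[[0,0,0],[0,0,0],100],[[0,0,0],[0,0,0],100]]'

```text
time: 25.1
ee_pos: [0.5298, 0.1706, 0.2846]
tcp_rot: [180.0, 0.0, 90.0]
wrist_force: [0.3, 1.0, -0.4]
opening: 0.085
grasp_force: 0.0
```

servo_tool --moves '[[[0,0,0],[0,0,0],100],[[0,0,0],[0,0,0],100],[[0,0,0],[0,0,0],100],[[0,0,0],[0,0,0],100],[[0,0,0],[0,0,0],100],[[0,0,0],[0,0,0],100],[[0,0,0],[0,0,0],100],[[0,0,0],[0,0,0],100],[[0,0,0],[0,0,0],100],[[0,0,0],[0,0,0],100],[[0,0,0],[0,0,0],100],[[0,0,0],[0,0,0],100]]'

```text
time: 26.3
ee_pos: [0.5296, 0.1716, 0.2844]
tcp_rot: [-180.0, -0.0, 90.0]
wrist_force: [-0.1, -0.0, 0.6]
opening: 0.0852
grasp_force: 0.0
```

```bash
python3 chk.py | grep -E "pan|side|top" ; python3 - <<'E'
from h import *
o=get_obs();p,d=snap("wrist"); P=cloud("wrist",d); print(o["time"],o["ee_pos"],o["opening"]); print(neck(P,.53,.172,lo=.208,hi=.24)) 
E
```

```text
side [0.5296 0.1716 0.2844]
pan_left_top [[0.532, 0.171, 0.097]]
pan_right_top [[0.525, -0.04, 0.12]]
pan 0.171 -0.045 300 0.0963
pan 0.171 0.045 214 0.0962
pan -0.038 -0.045 236 0.1212
pan -0.038 0.045 146 0.1208
top [0.5296 0.1716 0.2844]
pan_left_top [[0.529, 0.174, 0.099]]
pan_right_top [[0.531, -0.032, 0.124]]
pan 0.171 -0.045 410 0.0979
pan 0.171 0.045 357 0.0979
pan -0.038 -0.045 467 0.1228
pan -0.038 0.045 451 0.1228
26.8 [0.52963399 0.17158099 0.28437488] 0.08522093376772544
(530, array([0.5289, 0.1704]), array([0.5287, 0.1718]), np.float64(0.2241))
```

The left side stays down at its stop, so the left cylinder is heavier. I grip it and lift slowly so the right pan sinks gently.

servo_tool --force 50 --moves '[[[0,0,0],[0,0,0.03],100],[[0,0,0],[0,0,0.04],100],[[0,0,0],[0,0,0.04],100],[[0,0,0],[0,0,0.03],95],[[0,0,0],[0,0,0.014],95],[[0,0,0],[0,0,0.006],95],[[0,0,0],[0,0,0],30],[[0,0,0],[0,0,0],30],[[0,0,0],[0,0,0],30],[[0,0,0],[0,0,0],30],[[0,0,0],[0,0,0],30],[[0,0,0],[0,0,0],30]]'

```text
time: 28.05
ee_pos: [0.5303, 0.1719, 0.1262]
tcp_rot: [179.9, -0.1, 90.0]
wrist_force: [-2.0, -0.6, 6.4]
opening: 0.0407
grasp_force: 49.7
```

servo_tool --moves '[[[0,0,0],[0,0,-0.003],30],[[0,0,0],[0,0,-0.003],30],[[0,0,0],[0,0,-0.002],30],[[0,0,0],[0,0,-0.002],30],[[0,0,0],[0,0,-0.002],30],[[0,0,0],[0,0,-0.002],30],[[0,0,0],[0,0,-0.002],30],[[0,0,0],[0,0,-0.002],30],[[0,0,0],[0,0,-0.002],30],[[0,0,0],[0,0,-0.002],30],[[0,0,0],[0,0,-0.002],30],[[0,0,0],[0,0,-0.002],30]]'

```text
time: 29.25
ee_pos: [0.5296, 0.1714, 0.1505]
tcp_rot: [-180.0, 0.0, 90.0]
wrist_force: [1.0, -0.2, -0.3]
opening: 0.0408
grasp_force: 50.3
```

servo_tool --moves '[[[0,0,0],[0,0,-0.002],30],[[0,0,0],[0,0,-0.002],30],[[0,0,0],[0,0,-0.002],30],[[0,0,0],[0,0,-0.002],30],[[0,0,0],[0,0,-0.005],30],[[0,0,0],[0,0,-0.015],30],[[0,0,0],[0,0,-0.025],30],[[0,0,0],[0,0,-0.03],30],[[0,0,0],[0,0,-0.03],30],[[0,0,0],[0,0,-0.02],30],[[0,0,0],[0,0,-0.01],30]]'

```text
time: 30.35
ee_pos: [0.5299, 0.1717, 0.2959]
tcp_rot: [179.8, -0.1, 90.0]
wrist_force: [-0.1, -0.4, -2.4]
opening: 0.0407
grasp_force: 51.0
```

servo_tool --moves '[[[0,0,0],[-0.02,-0.025,0],30],[[0,0,0],[-0.035,-0.03,0],30],[[0,0,0],[-0.04,-0.03,0],30],[[0,0,0],[-0.04,-0.02,0],30],[[0,0,0],[-0.045,0,0],30],[[0,0,0],[-0.045,0,0],30],[[0,0,0],[-0.045,0,0],30],[[0,0,0],[-0.045,0,0],30],[[0,0,0],[-0.045,0,0],30],[[0,0,0],[-0.045,0.02,0],30],[[0,0,0],[-0.04,0.025,0],30],[[0,0,0],[-0.03,0.02,0],30]]'

```text
time: 31.55
ee_pos: [0.4903, -0.306, 0.2933]
tcp_rot: [180.0, 0.0, 89.9]
wrist_force: [0.7, -0.3, -1.9]
opening: 0.0406
grasp_force: 51.8
```

servo_tool --moves '[[[0,0,0],[-0.02,0.003,0],30],[[0,0,0],[-0.0085,0,0],30],[[0,0,8.5],[0,0,0],30],[[0,0,8.5],[0,0,0],30],[[0,0,8.5],[0,0,0],30],[[0,0,8.5],[0,0,0],30],[[0,0,8.5],[0,0,0],30],[[0,0,8.5],[0,0,0],30],[[0,0,8.5],[0,0,0],30],[[0,0,8.5],[0,0,0],30],[[0,0,8.5],[0,0,0],30],[[0,0,4.7],[0,0,0],30]]'

```text
time: 32.75
ee_pos: [0.4925, -0.3311, 0.2942]
tcp_rot: [180.0, -0.0, 8.5]
wrist_force: [0.1, 0.3, -2.4]
opening: 0.0406
grasp_force: 52.0
```

```bash
python3 - <<'E'
from h import *
o=get_obs();print(o["time"],o["ee_pos"],o["tcp_rot"],o["opening"],o["grasp_force"])
for c in("wrist","top","side"):
    p,d=snap(c,c+"_bay.png"); P=cloud(c,d); 
    for x,y in((.4225,-.343),(.563,-.321)):
        try: print(c,neck(P,x,y,lo=.12,hi=.145))
        except Exception as e: print(c,x,y,e)
    print([(round(r["score"],2),w(c,r["xyz"]).round(4).tolist()) for n in("empty_bay","stock_near","stock_far") for r in mark_of(n,c)])
E
```

```text
32.75 [ 0.49251048 -0.33107187  0.29424823] [ 1.79978578e+02 -3.42976467e-02  8.53107565e+00] 0.040627143975304 51.9858293607831
wrist 0.4225 -0.343 zero-size array to reduction operation minimum which has no identity
wrist (323, array([ 0.5654, -0.3242]), array([ 0.5655, -0.3242]), np.float64(0.1349))
[(0.82, [0.4945, -0.335, 0.0077]), (0.19, [0.5675, -0.3251, 0.0729]), (0.79, [0.5665, -0.3278, 0.0701])]
top (71, array([ 0.4239, -0.3442]), array([ 0.423 , -0.3433]), np.float64(0.1348))
top (71, array([ 0.565, -0.322]), array([ 0.5644, -0.3209]), np.float64(0.1346))
[(0.69, [0.497, -0.3366, 0.0057]), (0.56, [0.4192, -0.3434, 0.0718])]
side (32, array([ 0.4218, -0.3447]), array([ 0.4222, -0.3435]), np.float64(0.1339))
side (29, array([ 0.5642, -0.3226]), array([ 0.5638, -0.3201]), np.float64(0.1307))
[(0.67, [0.4958, -0.3339, 0.0068]), (0.87, [0.4225, -0.3451, 0.068]), (0.78, [0.5632, -0.3271, 0.073])]
```

View pics/wrist_bay.png

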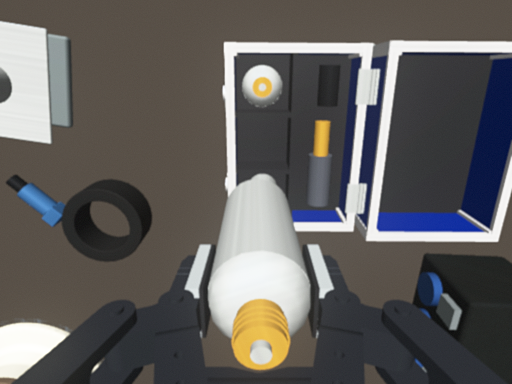

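The wrist view shows the case below: packed far cylinder at (262,86), middle bay near (262,140), held cylinder upright at (262,270). I adjust by a few mm and lower.

servo_tool --moves '[[[0,0,0],[0.0015,0.003,0.02],30],[[0,0,0],[0,0,0.03],30],[[0,0,0],[0,0,0.04],30],[[0,0,0],[0,0,0.04],30],[[0,0,0],[0,0,0.03],30],[[0,0,0],[0,0,0.02],30],[[0,0,0],[0,0,0.01],30],[[0,0,0],[0,0,0],30],[[0,0,0],[0,0,0],30]]'

```text
time: 34.25
ee_pos: [0.4952, -0.3349, 0.1046]
tcp_rot: [179.9, -0.1, 8.8]
wrist_force: [-0.8, -0.7, -1.5]
opening: 0.0405
grasp_force: 52.0
```

```bash
python3 - <<'E'
from h import *
o=get_obs();print(o["time"],o["ee_pos"],o["opening"],o["grasp_force"])
for c in("side","top"):
    p,d=snap(c); P=cloud(c,d)
    print([(round(r["score"],2),w(c,r["xyz"]).round(4).tolist()) for n in("gas_a","stock_near") for r in mark_of(n,c) if w(c,r["xyz"])[1]<.1])
    if c=="side":
        cc=calibration(c);X=np.array(cc["R"])@np.array([.494,-.334,.1])+np.array(cc["t"]);u=np.array(cc["camera_matrix"])@X;u=(u[:2]/u[2]).astype(int)
        cv2.imwrite("pics/bay2.png",cv2.resize(p[max(u[1]-60,0):u[1]+50,u[0]-60:u[0]+60,::-1],(0,0),fx=5,fy=5,interpolation=cv2.INTER_CUBIC))
E
```

```text
34.25 [ 0.49520227 -0.33492532  0.10455347] 0.04049382296891604 52.02392231673002
[(0.83, [0.4961, -0.333, 0.1349]), (0.68, [0.5265, -0.0394, 0.1574]), (0.62, [0.4188, -0.342, 0.0647]), (0.33, [0.4979, -0.3343, 0.0064])]
[(0.67, [0.4941, -0.3323, 0.1394]), (0.63, [0.5257, -0.036, 0.1586]), (0.98, [0.4172, -0.3463, 0.0697]), (0.35, [0.4965, -0.3366, 0.0048])]
```

View pics/bay2.png

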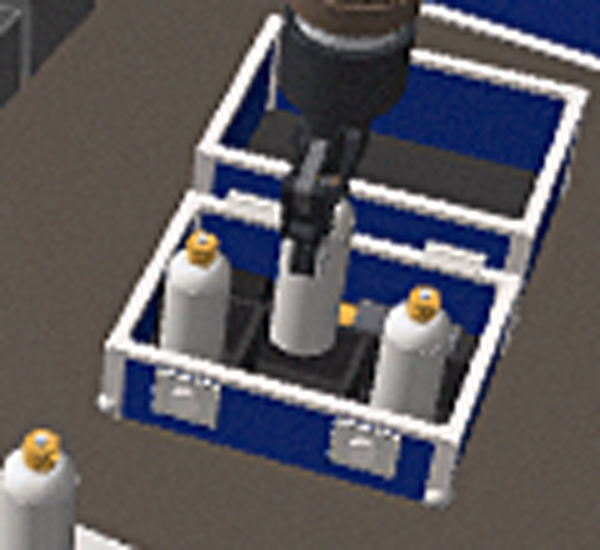

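The side crop shows the held cylinder at (305,300), midway between the packed ones at (200,300) and (410,350). I lower it into the bay.

servo_tool --moves '[[[0,0,0],[0,0,0.01],30],[[0,0,0],[0,0,0.015],30],[[0,0,0],[0,0,0.015],30],[[0,0,0],[0,0,0.01],30],[[0,0,0],[0,0,0.008],30],[[0,0,0],[0,0,0.004],30],[[0,0,0],[0,0,0.002],30],[[0,0,0],[0,0,0.002],30],[[0,0,0],[0,0,0],30],[[0,0,0],[0,0,0],30]]'

```text
time: 35.55
ee_pos: [0.495, -0.3348, 0.0378]
tcp_rot: [180.0, -0.0, 8.8]
wrist_force: [0.5, -0.2, -1.3]
opening: 0.0407
grasp_force: 52.0
```

servo_tool --moves '[[[0,0,0],[0,0,0.001],30],[[0,0,0],[0,0,0.001],30],[[0,0,0],[0,0,0.001],30],[[0,0,0],[0,0,0],30],[[0,0,0],[0,0,0],30]]'

```text
time: 36.05
ee_pos: [0.4955, -0.3348, 0.0369]
tcp_rot: [179.9, -0.1, 8.8]
wrist_force: [-2.7, 3.6, 12.2]
opening: 0.0407
grasp_force: 53.5
```

The base is on the floor. I ease off and release.

servo_tool --moves '[[[0,0,0],[0,0,-0.001],30],[[0,0,0],[0,0,-0.0005],30],[[0,0,0],[0,0,0],55],[[0,0,0],[0,0,0],62],[[0,0,0],[0,0,0],72],[[0,0,0],[0,0,0],75],[[0,0,0],[0,0,0],75],[[0,0,0],[0,0,-0.02],75],[[0,0,0],[0,0,-0.03],75],[[0,0,0],[0,0,-0.04],75],[[0,0,0],[0,0,-0.04],75],[[0,0,0],[0,0,-0.04],75]]'

```text
time: 37.25
ee_pos: [0.4946, -0.3346, 0.2075]
tcp_rot: [180.0, -0.0, 8.8]
wrist_force: [0.3, -0.2, 0.2]
opening: 0.0638
grasp_force: 0.0
```

servo_tool --moves '[[[0,0,0],[0,0,-0.04],75],[[0,0,0],[0,0,-0.02],75],[[0,0,0],[0,0,0],75],[[0,0,0],[0,0,0],75],[[0,0,0],[0,0,0],75]]'

```text
time: 37.75
ee_pos: [0.4946, -0.3345, 0.2644]
tcp_rot: [-179.9, 0.1, 8.8]
wrist_force: [0.1, -0.4, -0.7]
opening: 0.064
grasp_force: 0.0
```

```bash
python3 - <<'E'
from h import *
o=get_obs();print(o["time"],o["ee_pos"],o["opening"],o["grasp_force"])
for c in("side","top"):
    p,d=snap(c); P=cloud(c,d)
    print([(round(r["score"],2),w(c,r["xyz"]).round(4).tolist()) for n in("gas_a","stock_near") for r in mark_of(n,c) if w(c,r["xyz"])[1]<.1])
    for x,y,lo in((.4225,-.343,.12),(.4945,-.334,.12),(.564,-.322,.12),(.528,-.037,.208)):
        try: print(c,neck(P,x,y,lo=lo,hi=lo+.025))
        except Exception as e: print(c,x,y,e)
    if c=="side":
        cv2.imwrite("pics/end.png",cv2.resize(p[80:230,170:400,::-1],(0,0),fx=3,fy=3,interpolation=cv2.INTER_CUBIC))
E
```

```text
37.75 [ 0.49456982 -0.33452797  0.2643667 ] 0.06403128212012583 0.0
[(0.62, [0.4938, -0.3325, 0.0669]), (0.55, [0.5274, -0.0411, 0.1556]), (0.69, [0.421, -0.3442, 0.0652])]
side (32, array([ 0.4218, -0.3447]), array([ 0.4217, -0.3427]), np.float64(0.1335))
side (30, array([ 0.4923, -0.3326]), array([ 0.4923, -0.33  ]), np.float64(0.1336))
side (32, array([ 0.5639, -0.321 ]), array([ 0.5631, -0.3189]), np.float64(0.1325))
side (49, array([ 0.5241, -0.0351]), array([ 0.523 , -0.0343]), np.float64(0.2224))
[(0.9, [0.4916, -0.3307, 0.0739]), (0.85, [0.5251, -0.0365, 0.1596])]
top (70, array([ 0.4239, -0.3444]), array([ 0.4231, -0.3433]), np.float64(0.1351))
top (68, array([ 0.4936, -0.332 ]), array([ 0.4931, -0.3307]), np.float64(0.1345))
top (72, array([ 0.5646, -0.3216]), array([ 0.5643, -0.3207]), np.float64(0.1345))
top (79, array([ 0.5244, -0.0359]), array([ 0.5243, -0.0358]), np.float64(0.2233))
```

View pics/end.png

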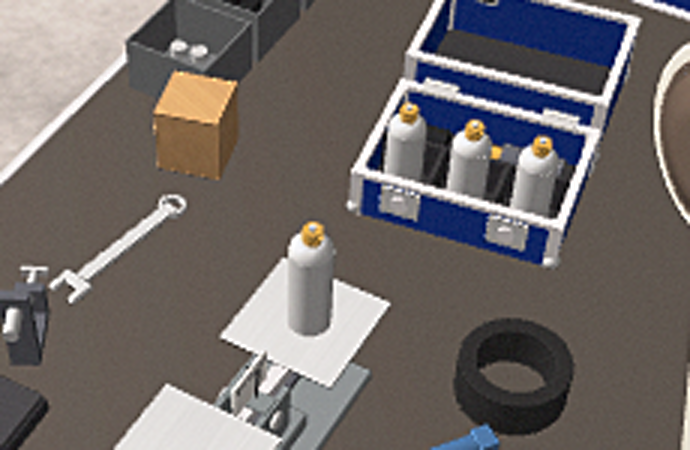

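The picture shows three cylinders standing upright in the case, at (405,145), (470,160) and (537,180). The lighter one stands on the right pan at (310,280), and the arm is clear of everything.

```bash
python3 -c "
from workcell import *
print(job_done())"
```

```text
the job is handed in; nothing more can be done
None
```

The heavier cylinder (the one on the left pan, which stayed down) stands in the middle bay, the lighter one is still upright on the right pan, and the job is handed in (result not reported back); on the first grip it slipped out and landed upright on the bench, so I gripped it again lower.

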